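# Send the watch carrier past the spring stop into its station

## Task

Bring the blue watch carrier into its station at the end of the slide: with the tips of the closed fingers press the red release bar all the way down just behind the carrier and, keeping it down, push the carrier along past the bar's steel tooth until it meets the rubber end stop; only then let the bar spring back up, so that its tooth locks in the carrier's window. Do it by pressing and pushing only: do not lift the carrier or take the watch head out of its nest, and leave the other things on the table where they are.

Things in the scene. Friction and masses are not known exactly. Their poses are not given: they have to be found in the camera images.
- slide: fixed straight slide on the table, 93 wide (x) x 286 long (y) x 40 high, two steel rails with grey side guides. Origin: middle of its underside; z up; +y is the way the carrier travels. Rail tops, on which the carrier slides, are 26 above the origin. Grey lips (tops 40.5 high, 68.5 free between them) overhang the carrier's edges. A slot 44 wide between the rails, at x = 0, holds the release bar.
- stop_face (a point): centre of the black rubber face of the dark end stop, at y = +127 of the slide, 31 above its underside; the stop is 41 high. The carrier's front edge shall meet this face; the carrier's origin is then at y = +79 of the slide.
- release_bar (a joint): downward travel of the red release bar, m: 0 up, 0.010 fully down. Pressed anywhere it goes straight down whole (3 N at first, 7 N at the bottom) and springs back when let go. The bar, 30 wide, lies in the slot from y = -130 to +57 of the slide, under the carrier and open from above behind it; its top is 22 above the slide's origin when up, 12 when down.
- tooth (a point): middle of the top of the steel tooth fixed on the release bar (20 wide in x, 9 long in y), at y = +45 of the slide; it goes down with the bar. Up, it stands 6 above the rail tops and blocks the carrier; the carrier clears it when the bar is down more than 6 mm (keep it at 8 or more).
- carrier: loose blue plate, 76 wide (x) x 96 long (y) x 10 thick, 0.45 kg, lying on the rails under the lips; origin: middle of its underside, axes as the slide's. Flat rear edge at its y = -48, front edge at +48. A through window (30 x 15, centre at y = -34) takes the tooth when the carrier meets the end stop. It starts with its front edge 8 to 33 short of the tooth.
- watch: loose watch head, about 42 x 37 x 8, lying flat on the carrier between white nest corners 5 high; origin at its underside
- dial_jar: bystander: clear round jar, 41 across, 21 high; origin at its underside
- brass_jar: bystander: clear round jar with small parts in it, 42 across, 19 high; origin at its underside
- dish: bystander: shallow glass dish, 67 across, 11 high; origin at its underside
- tweezers: bystander: black tweezers lying flat, 116 long; origin at their underside
- small_box: bystander: clear lidded box, 55 x 63 x 19; origin at its underside
- pad: bystander: black assembling block faced white, 68 x 82 x 13; origin at its underside
Things that resemble listed ones, but are neither listed nor needed, are in the scene too. There is more than one size of the watch; the job needs the smaller.

How it is judged:
By the outcome, as a careful person would: the job done as asked, in the order asked, and still so for the second after the job is handed in, with the robot touching nothing.
It also fails if it takes over 38 s, if anything falls off the work surface, if the arm or the gripper's body presses on something with over 40 N, if the wrist force passes 120 N, or if a joint passes its speed limit or range.

## Robot

A 6-joint arm with a two-finger parallel gripper is mounted at the origin on a cart in front of the work surface, level with it; the furniture and walls round the work are solid. World frame = base frame: x ahead of the robot, y to its left, z up, the work surface at z = 0. Lengths are in m, angles in rad, forces in N, time in s.
With the tool pointing down it reaches from about 0.25 to 0.725 m from the base axis. Payload 4 kg.
Tool frame: the origin (TCP) lies midway between the tips of the shut fingers; the grasp point (between the pads) lies 19 mm behind it; x points along the fingers, y is the direction in which the jaws open and shut, and the axes are right-handed (so a half turn about x gives the same grasp; the last joint's range is limited). The gripper opens to 85 mm and grips with 20 to 120 N. Pads are 22 mm wide; open, the fingers measure 114 mm over their backs; the gripper's body (76 mm by 85 mm) begins 54 mm behind the grasp point. The pads swing forward as they close: fully open they stand 13 mm farther back than shut.
Start: joints at [1.18, 0.241, 0.005, 1.335, 0, 1.571], TCP at [0.19, 0.462, 0.231] pointing down, gripper open.
Joint ranges: [-2.72, 2.72], [-1.05, 1.87], [-1.09, 1.28], [-1.99, 2.15], [-1.42, 1.44], [-3.14, 3.14]. Speed limits (rad/s): [2.79, 2.79, 3.14, 3.14, 3.14, 3.14].

## Interface

Orientations are given as a unit quaternion [x, y, z, w].
In Python, from workcell import * gives the robot as it stands.
- The arm moves only by the tool play_rows, never from a script. Its argument "plan" is a list of rows, each a list of 7 numbers: the shift along the tool's x, y, z in mm, then the turn, a rotation vector about the tool's x, y, z in rad, then the closure, from -1 (fully open) to 1 (shut). In form: [[x, y, z, rx, ry, rz, grip], ...]. A call has 1 to 20 rows; each row shifts and turns the commanded pose from where the row before left it, along the tool's axes as they then stand; what a row does not reach is not made up. A row lasts 1/12 s, in which the tool goes at most 41.7 mm and 7.16 degrees, less where a joint would pass 70% of its speed; a pose out of reach is approached as far as the arm can. A call with a gripper value outside its range is refused whole. The fingers move at their own pace and stop on an object; the grip force is fixed at half the most. Time passes only in rows, so rows that do not move let the fingers close. It gives the time, the measured TCP pose, the force and the opening at its end, in the units of the state.
- get_obs(): the state, without advancing time (a new reading comes with each control period).
- camera(name): name is "scene" or "top" or "wrist"; returns a dict with "frame" (400x640x3 uint8, red, green, blue), "depth" (400x640 float32, m along the optical axis (not along the pixel's ray), 0 where there is no reading), "fx", "fy", "cx", "cy" (pixels), "camera_from_world" (4x4, takes a point from world to camera coordinates). Camera axes: x right, y up, looking along -z (the intrinsics and any distortion apply to the point x, -y, -z); pixel columns grow to the right and rows downward; lengths in m; the calibration is good to about 2 mm. A picture is of the moment at which its call begins.
- job_done(): hands the job in, once; it reports no verdict.
Trained networks look in a picture, given as the dict that the camera call returned (one of the last four; its "shot" number tells which), for a name from the list of things; names that differ only in an ending like _2 or _b are one class to them, and where a whole thing is asked for, a point or a joint stands for the part that bears it (a point fixed in the world has none). Each returns a list of dicts, best first, with "confidence" (0 to 1); they miss things now and then, are a little off and sometimes report something else, mostly with a low value. They report only what shows in the picture. A call takes as long as a camera call. They do not tell look-alikes from the thing itself.
- search_frame(thing, picture): "centre" ([x, y, z] in m, in world coordinates, good to about 4 mm: the middle of the surface that is visible of it).
- pinpoint(thing, picture): "centre" ([x, y, z] in m, in world coordinates, good to about 4 mm: a listed point, or the origin of a listed thing).
The state is a dict: "clock": time; "joint_pos": joint angles; "joint_vel": joint speeds; "tau": joint torques, N m; "eef_pos": TCP position; "tool_rot": TCP orientation; "ft_force": force on the tool from outside, world axes, zero at the start; "ft_torque": the same for the moment, N m; "grip_width": finger opening in m.
Only numpy, scipy, OpenCV 4.12 (cv2) and the standard library are available. Lean on these libraries where they do the work, as an engineer would, in place of code of your own. Each camera call takes 0.05 s, during which the arm holds its last target. There are 200 camera calls.

## Working session

There is one attempt and no reset: what is moved stays moved. The work goes in short steps, Python scripts to look and compute and a tool call to move; the robot and the scene stay as the last step left them, time stands still between calls to the robot, and variables do not carry over. Pictures are saved under pics/ and viewed, about 8 in all and at most 12, crops included, and the job is handed in when it is done.

Besides the shell and the picture viewer there is one more tool, called after "Request:" as name(argument=value, ...) on one line, values as JSON. play_rows: Moves the arm, as the interface text tells. Its arguments: {"type":"object","properties":{"plan":{"type":"array","items":{"type":"array","items":{"type":"number"}}}},"required":["plan"]}

```bash
mkdir -p pics; cat > h.py <<'E'
from workcell import *
import numpy as np, cv2
def save(p,n): cv2.imwrite('pics/'+n,p["frame"][:,:,::-1])
def px(p,w):
    c=p["camera_from_world"]@np.append(w,1); return np.round([p["cx"]+p["fx"]*c[0]/-c[2], p["cy"]-p["fy"]*c[1]/-c[2]]).astype(int)
def world(p,u,v,z=None):
    M=np.linalg.inv(p["camera_from_world"]); d=p["depth"][v,u]
    r=M[:3,:3]@np.array([(u-p["cx"])/p["fx"],-(v-p["cy"])/p["fy"],-1]); o=M[:3,3]
    return o+r*(d if z is None else (z-o[2])/r[2])
E
python3 - <<'E'
from h import *
for n in ["top","scene"]:
    p=camera(n); save(p,n+'0.png')
    for t in ["slide","stop_face","tooth","carrier","watch","release_bar"]:
        for f in (pinpoint,search_frame):
            try:
                for d in f(t,p)[:3]: print(n,t,f.__name__,np.round(d["centre"],4),round(d["confidence"],2),px(p,d["centre"]))
            except Exception as e: print(t,f.__name__,e)
o=get_obs();print(o)
E
```

```text
top slide call [ 0.4876  0.1103 -0.0015] 0.86 [278 181]
top slide call [0.3668 0.3444 0.001 ] 0.16 [187 223]
top slide call [0.4841 0.1399 0.023 ] 0.78 [266 179]
top stop_face call [0.484  0.2356 0.0351] 0.86 [229 177]
top stop_face call [0.4901 0.1405 0.0275] 0.77 [266 177]
top tooth call [0.4851 0.1507 0.0297] 0.58 [262 178]
top tooth call [0.4903 0.0283 0.0233] 0.7 [309 178]
top carrier call [0.483  0.1521 0.0298] 0.54 [261 179]
top carrier call [ 4.033e-01  1.681e-01 -1.000e-04] 0.3 [255 211]
top carrier call [0.4922 0.0853 0.0347] 0.93 [287 176]
top watch call [ 0.3868 -0.0662 -0.0016] 0.75 [343 219]
top watch call [0.4898 0.0915 0.033 ] 0.62 [284 177]
top watch call [ 0.3856 -0.0676  0.0101] 0.79 [344 219]
top watch call [0.4908 0.0881 0.0435] 0.65 [285 176]
release_bar call it knows: brass_jar, carrier, dial_jar, dish, pad, slide, small_box, stop_face, tooth, tweezers, watch
top release_bar call [0.4939 0.0253 0.025 ] 0.59 [310 177]
scene slide call [ 0.4902  0.1092 -0.002 ] 0.73 [352 217]
scene slide call [0.4934 0.0968 0.0233] 0.92 [349 215]
scene stop_face call [0.4837 0.23
[... 797 characters left out ...]
bar call [0.4942 0.0252 0.017 ] 0.71 [328 223]
{'clock': 1.2, 'joint_pos': array([1.17998786e+00, 2.40592969e-01, 5.01898218e-03, 1.33522771e+00,
       1.16800287e-05, 1.57081276e+00]), 'joint_vel': array([ 0.0012656 ,  0.00101331,  0.00099234,  0.00048275,  0.00099758,
       -0.00023203]), 'tau': array([ 7.65781588e-04, -3.72219944e+01,  2.52691662e+01,  1.38031392e-03,
        3.93556138e-05,  2.02119260e-06]), 'eef_pos': array([0.19046383, 0.46229981, 0.23131724]), 'tool_rot': array([ 0.13729868,  0.69365331, -0.1373008 ,  0.69364447]), 'ft_force': array([ 0.39924616, -0.13553419,  0.0838298 ]), 'ft_torque': array([-0.0123414,  0.037368 ,  0.0016001]), 'grip_width': 0.08502529483062962}
```

```bash
python3 - <<'E'
import cv2
a=cv2.imread('pics/top0.png');b=cv2.resize(a[130:230,190:350],None,fx=5,fy=5,interpolation=cv2.INTER_CUBIC);cv2.imwrite('pics/c1.png',b)
E
```

```text
(no output)
```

View pics/c1.png

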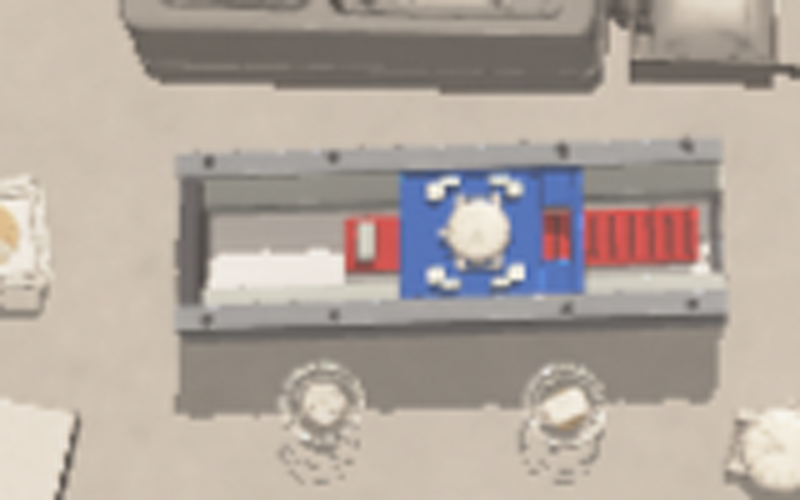

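View pics/scene0.png

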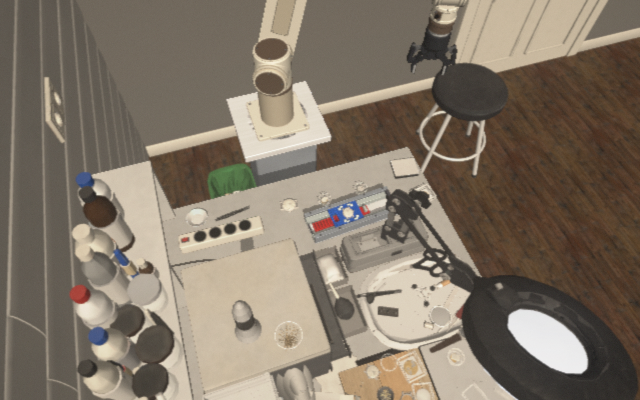

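```bash
python3 - <<'E'
from h import *
from scipy.spatial.transform import Rotation as R
p=camera("top"); save(p,'top1.png')
for n,c in dict(A=(180,157),B=(720,140),C=(178,330),D=(727,315)).items(): print(n,world(p,190+c[0]/5,130+c[1]/5,.0405).round(4))
for n,c,z in [("stop",(204,240),.041),("tooth",(366,240),.032),("rear",(583,235),.036),("front",(400,235),.036),("barend",(698,235),.022)]: print(n,world(p,190+c[0]/5,130+c[1]/5,z).round(4))
print(R.from_quat(get_obs()["tool_rot"]).as_matrix().round(3))
# heights of everything near slide
h=np.zeros((400,640))
for v in range(100,260):
    for u in range(180,360):
        if p["depth"][v,u]>0: h[v,u]=world(p,u,v)[2]
print((h[100:260:10,180:360:8]*1000).astype(int))
E
```

```text
Traceback (most recent call last):
  File "h.py", line 7, in world
    M=np.linalg.inv(p["camera_from_world"]); d=p["depth"][v,u]
                                               ~~~~~~~~~~^^^^^
IndexError: only integers, slices (`:`), ellipsis (`...`), numpy.newaxis (`None`) and integer or boolean arrays are valid indices
```

View pics/top0.png

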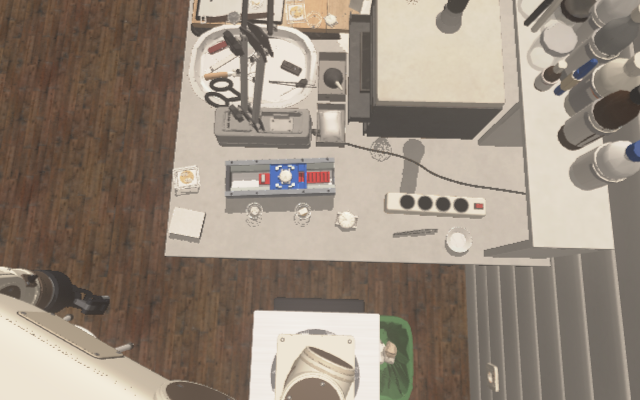

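```bash
sed -i 's/d=p\["depth"\]\[v,u\]/d=p["depth"][int(v),int(u)]/' h.py; python3 - <<'E'
from h import *
from scipy.spatial.transform import Rotation as R
p=camera("top")
for n,c in dict(A=(180,157),B=(720,140),C=(178,330),D=(727,315)).items(): print(n,world(p,190+c[0]/5,130+c[1]/5,.0405).round(4))
for n,c,z in [("stop",(204,240),.041),("tooth",(366,240),.032),("rear",(583,235),.036),("front",(400,235),.036),("barend",(698,235),.022)]: print(n,world(p,190+c[0]/5,130+c[1]/5,z).round(4))
print(R.from_quat(get_obs()["tool_rot"]).as_matrix().round(3))
h=np.zeros((400,640))
for v in range(80,200):
    for u in range(180,360):
        if p["depth"][v,u]>0: h[v,u]=world(p,u,v)[2]
print((h[80:200:8,200:360:8]*1000).astype(int))
E
```

```text
A [0.5255 0.2451 0.0405]
B [ 0.5424 -0.0371  0.0405]
C [0.4331 0.2395 0.0405]
D [ 0.4487 -0.0428  0.0405]
stop [0.481  0.2293 0.041 ]
tooth [0.4855 0.1466 0.032 ]
rear [0.4903 0.0331 0.036 ]
front [0.4877 0.1284 0.036 ]
barend [ 0.4954 -0.027   0.022 ]
[[-0.     0.381  0.925]
 [ 0.     0.925 -0.381]
 [-1.     0.    -0.   ]]
[[ 10   8  31  35   2   2   1 271   4  -3   4   2   0  27  29   0  48  62
   -2  91]
 [ 23   6  31  34  26  -2   2 244   2   1  -2   0   5  18  22   0   5   0
    4  89]
 [ 23  32  29  32   5  25  -2 221   2   2   0   2  26  21   0  33  33  31
   36  94]
 [  0   0  28  28 149  27 137 193  27  26  28  22  -2  -2   0  38  37  38
   44  92]
 [  4   2  77  80 138 131  81 161  79  83  83  85  82  78   1  10  33  31
    3  97]
 [ -1   1  80  77  78 134  91 133  49  54  53  55  47  81   1  20  46  41
    2 106]
 [ -2   2  75  78  76  84  77 112  78  49  53  52  49  81  -2  17  38  42
    5   2]
 [  2  -1  72  78  75  75  73  70  78  76  79  78  79  79   1  10  36  32
   10   3]
 [  3   1   0  20  22  25  23  27  31  30  32  29  34  35   0  26  23  27
   29   8]
 [  4   0   0   3   0   0   0   0   2   0  -1   1   1   0  -2   1   3   2
   -3  -1]
 [ -3  -3   0   0  -2   3  41  38  37  41  42  40  42  41  41  43  42   1
   -2  -2]
 [ -3  -1   0   1  27  29  30  25  26  35  34  35  31  36  21  26  23   0
    1   1]
 [  1  -2   0  -4   3   1   2   5  35  34  45  46  33  23  25  23  23   1
   -1   2]
 [  1   0   1   0   5   6   5   6  20  38  35  32  34  35   5   3   4   4
    1   0]
 [ -5   0   1   2  42  40  45  40  42  37  42  44  42  41  40  40  41   3
   -1   2]]
```

Request:
play_rows(plan=[[3,-8,12,0,0,0,1],[5,-17,25,0,0,0,1],[6,-17,26,0,0,0,1],[6,-17,26,0,0,0,1],[6,-17,26,0,0,0,1],[6,-17,26,0,0,0,1],[6,-17,26,0,0,0,1],[6,-17,26,0,0,0,1],[6,-17,26,0,0,0,1],[6,-17,26,0,0,0,1],[6,-17,26,0,0,0,1],[6,-17,26,0,0,0,1],[6,-17,26,0,0,0,1],[6,-17,26,0,0,0,1],[6,-17,26,0,0,0,1],[6,-17,26,0,0,0,1],[5,-17,25,0,0,0,1],[4,-14,20,0,0,0,1],[1,-9,6,0,0,0,1],[0,0,0,0,0,0,1]])

```text
clock: 2.97
eef_pos: [0.4932, 0.0081, 0.1288]
tool_rot: [0.138, 0.694, -0.139, 0.693]
ft_force: [-0.6, -0.0, 0.4]
grip_width: -0.0
```

Request:
play_rows(plan=[[0,0,0,0.1,0,0,1],[0,0,0,0.12,0,0,1],[0,0,0,0.12,0,0,1],[0,0,0,0.12,0,0,1],[0,0,0,0.12,0,0,1],[0,0,0,0.12,0,0,1],[0,0,0,0.12,0,0,1],[0,0,0,0.12,0,0,1],[0,0,0,0.12,0,0,1],[0,0,0,0.062,0,0,1],[0,0,0,0,0,0,1],[0,0,0,0,0,0,1]])

```text
clock: 3.97
eef_pos: [0.4924, 0.0111, 0.1296]
tool_rot: [0.485, 0.515, -0.484, 0.515]
ft_force: [0.0, -0.2, 0.4]
grip_width: -0.0001
```

```bash
cat > look.py <<'E'
from h import *
import sys
from scipy.spatial.transform import Rotation as R
p=camera("wrist"); save(p,sys.argv[1])
for t in ["stop_face","tooth","carrier","watch"]:
    for d in pinpoint(t,p)[:2]: print(t,np.round(d["centre"],4),round(d["confidence"],2),px(p,d["centre"]))
o=get_obs();print(o["clock"],o["eef_pos"].round(4),o["ft_force"].round(1),o["grip_width"].round(4));print(R.from_quat(o["tool_rot"]).as_matrix().round(3))
print("tcp px",px(p,o["eef_pos"]))
E
python3 look.py w1.png
```

```text
watch [0.4907 0.0915 0.0393] 0.72 [320  93]
watch [ 0.3854 -0.0749  0.0027] 0.71 [190 284]Traceback (most recent call last):
  File "look.py", line 7, in <module>
    o=get_obs();print(o["clock"],o["eef_pos"].round(4),o["ft_force"].round(1),o["grip_width"].round(4));print(R.from_quat(o["tool_rot"]).as_matrix().round(3))
                                                                              ^^^^^^^^^^^^^^^^^^^^^
AttributeError: 'float' object has no attribute 'round'
```

View pics/w1.png

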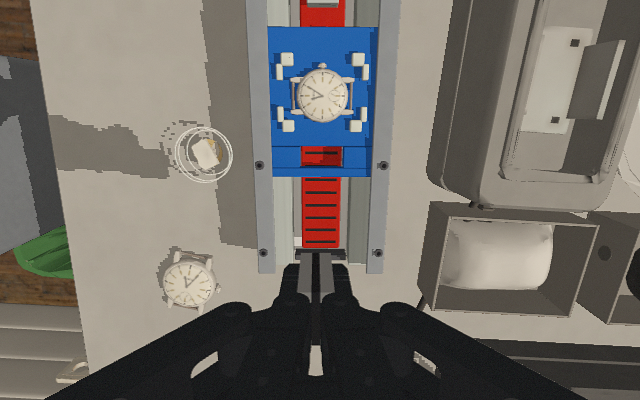

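```bash
sed -i 's/o\["grip_width"\].round(4)/o["grip_width"]/' look.py; python3 - <<'E'
from h import *
p=camera("wrist")
for n,u,v,z in [("barL",303,185,.022),("barR",339,185,.022),("barL2",304,240,.022),("barR2",340,240,.022),("barend",322,248,.022),("rearL",275,177,.036),("rearR",370,176,.036),("frontL",269,27,.036),("frontR",378,27,.036),("lipL",258,272,.0405),("lipR",382,272,.0405),("lipL",246,20,.0405),("lipR",398,20,.0405)]:
    print(n,world(p,u,v,z).round(4),world(p,u,v).round(4))
o=get_obs();print(o["clock"],o["eef_pos"].round(4),px(p,o["eef_pos"]),px(p,[.4933,.0105,.022]))
E
```

```text
barL [0.4825 0.0251 0.022 ] [0.4824 0.025  0.0213]
barR [0.5095 0.0267 0.022 ] [0.5096 0.0264 0.0208]
barL2 [ 0.4853 -0.0193  0.022 ] [ 0.4853 -0.0195  0.0217]
barR2 [ 0.5137 -0.0177  0.022 ] [ 0.5154 -0.0245  0.0053]
barend [ 0.5    -0.0254  0.022 ] [ 0.5006 -0.0312  0.0086]
rearL [0.4628 0.033  0.036 ] [0.4618 0.0311 0.0269]
rearR [0.5296 0.0376 0.036 ] [0.529  0.0383 0.0399]
frontL [0.4569 0.1281 0.036 ] [0.4569 0.1281 0.0363]
frontR [0.5248 0.132  0.036 ] [0.5242 0.1312 0.0402]
lipL [ 0.4521 -0.0397  0.0405] [ 4.458e-01 -6.130e-02 -2.000e-04]
lipR [ 0.5455 -0.0343  0.0405] [ 0.5457 -0.0346  0.0399]
lipL [0.4434 0.1303 0.0405] [0.4433 0.1305 0.0398]
lipR [0.5359 0.1356 0.0405] [0.5358 0.1355 0.041 ]
4.2667 [0.4929 0.0101 0.1293] [316 270] [316 204]
```

Request:
play_rows(plan=[[12,1,0,0,0,0,1],[22,1.5,0,0,0,0,1],[22,0,0,0,0,0,1],[20,0,0,0,0,0,1],[13,0,0,0,0,0,1],[6,0,0,0,0,0,1],[4,0,0,0,0,0,1],[3,0,0,0,0,0,1],[2,0,0,0,0,0,1],[0,0,0,0,0,0,1],[0,0,0,0,0,0,1]])

```text
clock: 5.18
eef_pos: [0.496, 0.0101, 0.026]
tool_rot: [0.486, 0.514, -0.485, 0.515]
ft_force: [-0.6, 0.5, -0.4]
grip_width: 0.0001
```

```bash
python3 look.py w2.png
```

```text
stop_face [0.4888 0.0939 0.037 ] 0.58 [309  74]
watch [ 0.3857 -0.0733  0.0042] 0.83 [121 371]
watch [0.489  0.0943 0.0361] 0.8 [310  73]
5.4333 [0.4957 0.0101 0.0257] [ 1.  -0.8 -0.4] 0.00015964183255600807
[[ 0.001  0.998  0.058]
 [ 0.     0.058 -0.998]
 [-1.     0.001  0.   ]]
tcp px [315 270]
```

View pics/w2.png

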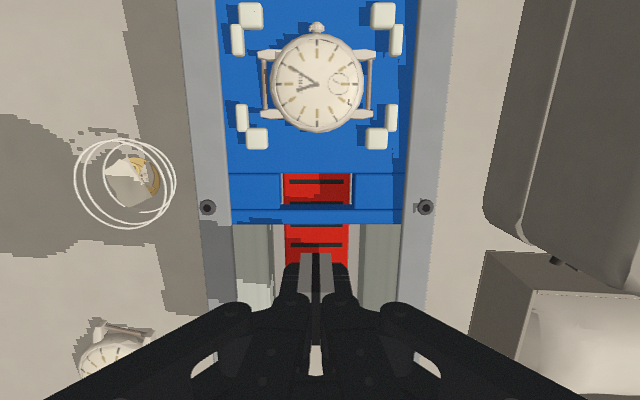

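Request:
play_rows(plan=[[3,0,0,0,0,0,1],[3,0,0,0,0,0,1],[3,0,0,0,0,0,1],[2,0,0,0,0,0,1],[1.5,0,0,0,0,0,1],[1,0,0,0,0,0,1],[0,0,0,0,0,0,1],[0,0,0,0,0,0,1]])

```text
clock: 6.1
eef_pos: [0.4961, 0.0101, 0.0122]
tool_rot: [0.486, 0.514, -0.485, 0.515]
ft_force: [-0.3, -0.4, 6.3]
grip_width: 0.0
```

Request:
play_rows(plan=[[0.7,0,0,0,0,0,1],[0.5,0,0,0,0,0,1],[0,0,0,0,0,0,1],[0,0,0,0,0,0,1]])

```text
clock: 6.43
eef_pos: [0.4961, 0.0101, 0.0118]
tool_rot: [0.486, 0.514, -0.485, 0.515]
ft_force: [-2.1, 0.1, 11.8]
grip_width: 0.0
```

Request:
play_rows(plan=[[0,0,-2,0,0,0,1],[0,0,-3,0,0,0,1],[0,0,-3,0,0,0,1],[0,0,-2,0,0,0,1],[0,0,-2,0,0,0,1],[0,0,-2,0,0,0,1],[0,0,-2,0,0,0,1],[0,0,-2,0,0,0,1],[0,0,-3,0,0,0,1],[0,0,-3,0,0,0,1],[0,0,-3,0,0,0,1],[0,0,-3,0,0,0,1]])

```text
clock: 7.43
eef_pos: [0.4958, 0.0363, 0.012]
tool_rot: [0.485, 0.51, -0.487, 0.517]
ft_force: [0.8, -11.4, 10.8]
grip_width: -0.0001
```

Request:
play_rows(plan=[[0,0,-3,0,0,0,1],[0,0,-3,0,0,0,1],[0,0,-3,0,0,0,1],[0,0,-3,0,0,0,1],[0,0,-3,0,0,0,1],[0,0,-3,0,0,0,1],[0,0,-3,0,0,0,1],[0,0,-3,0,0,0,1],[0,0,-3,0,0,0,1],[0,0,-3,0,0,0,1],[0,0,-3,0,0,0,1],[0,0,-3,0,0,0,1],[0,0,-3,0,0,0,1],[0,0,-3,0,0,0,1],[0,0,-3,0,0,0,1]])

```text
clock: 8.68
eef_pos: [0.4931, 0.081, 0.012]
tool_rot: [0.485, 0.51, -0.487, 0.517]
ft_force: [0.6, -11.4, 11.6]
grip_width: 0.0001
```

```bash
python3 look.py w3.png
```

```text
tooth [0.408  0.0405 0.0012] 0.35 [150 322]
carrier [0.4028 0.168  0.0026] 0.19 [106  58]
watch [0.486  0.1489 0.0366] 0.88 [306 122]
8.9333 [0.4931 0.0816 0.012 ] [-0.2 -9.2 11.1] -2.7406097618162876e-05
[[ 0.004  0.998  0.055]
 [-0.007  0.055 -0.998]
 [-1.     0.004  0.008]]
tcp px [316 269]
```

View pics/w3.png

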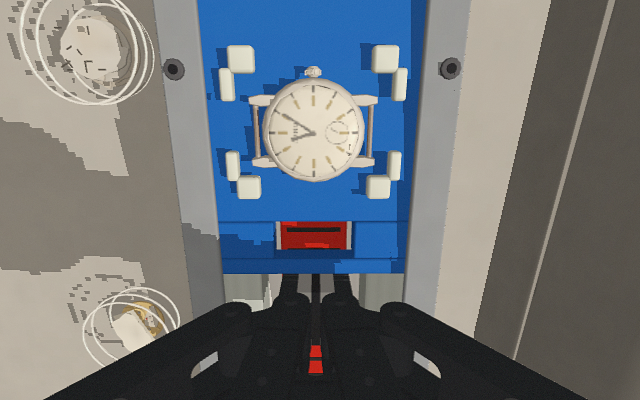

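Request:
play_rows(plan=[[0,0,-3,0,0,0,1],[0,0,-3,0,0,0,1],[0,0,-3,0,0,0,1],[0,0,-3,0,0,0,1],[0,0,-3,0,0,0,1],[0,0,-3,0,0,0,1],[0,0,-3,0,0,0,1],[0,0,-3,0,0,0,1],[0,0,-3,0,0,0,1],[0,0,-3,0,0,0,1],[0,0,-2,0,0,0,1],[0,0,-1,0,0,0,1]])

```text
clock: 9.93
eef_pos: [0.4911, 0.114, 0.012]
tool_rot: [0.485, 0.51, -0.487, 0.517]
ft_force: [1.0, -12.6, 12.4]
grip_width: -0.0002
```

Request:
play_rows(plan=[[0,0,-1,0,0,0,1],[0,0,-1,0,0,0,1],[0,0,-1,0,0,0,1],[0,0,-1,0,0,0,1],[0,0,-1,0,0,0,1]])

```text
clock: 10.35
eef_pos: [0.4909, 0.1188, 0.012]
tool_rot: [0.485, 0.51, -0.487, 0.517]
ft_force: [1.3, -11.6, 11.5]
grip_width: -0.0003
```

Request:
play_rows(plan=[[0,0,-1,0,0,0,1],[0,0,-1,0,0,0,1],[0,0,-1,0,0,0,1],[0,0,-1,0,0,0,1]])

```text
clock: 10.68
eef_pos: [0.4906, 0.1228, 0.012]
tool_rot: [0.485, 0.51, -0.487, 0.517]
ft_force: [0.1, -12.2, 11.8]
grip_width: 0.0001
```

Request:
play_rows(plan=[[0,0,-1,0,0,0,1],[0,0,-1,0,0,0,1],[0,0,-1,0,0,0,1]])

```text
clock: 10.93
eef_pos: [0.4904, 0.1254, 0.012]
tool_rot: [0.485, 0.51, -0.488, 0.517]
ft_force: [0.9, -15.7, 13.9]
grip_width: -0.0001
```

Force is beginning to rise; creep on.

Request:
play_rows(plan=[[0,0,-0.7,0,0,0,1],[0,0,-0.7,0,0,0,1]])

```text
clock: 11.1
eef_pos: [0.4904, 0.1254, 0.012]
tool_rot: [0.484, 0.509, -0.488, 0.518]
ft_force: [1.5, -19.1, 14.7]
grip_width: 0.0002
```

Request:
play_rows(plan=[[0,0,-0.7,0,0,0,1],[0,0,0,0,0,0,1]])

```text
clock: 11.27
eef_pos: [0.4904, 0.1254, 0.012]
tool_rot: [0.484, 0.508, -0.489, 0.518]
ft_force: [0.9, -19.2, 13.6]
grip_width: -0.0001
```

```bash
python3 look.py w4.png
```

```text
tooth [0.4873 0.1497 0.0234] 0.84 [312 230]
watch [0.485  0.1952 0.0372] 0.61 [311 117]
11.5167 [0.4904 0.1254 0.012 ] [  1.9 -18.9  13.1] 7.32749664479865e-05
[[ 0.005  0.999  0.053]
 [-0.014  0.053 -0.998]
 [-1.     0.004  0.014]]
tcp px [316 270]
```

View pics/w4.png

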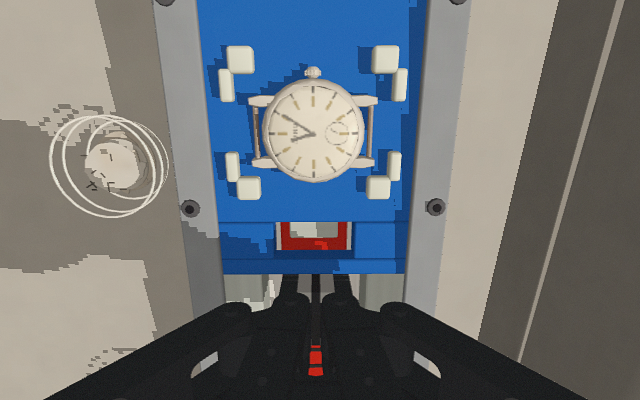

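```bash
python3 - <<'E'
from h import *
p=camera("wrist")
for n,u,v,z in [("win front top",313,222,.036),("win rear top",313,250,.036),("tooth rear top",313,237,.022),("vis front tooth",313,223,.022),("rear",313,273,.036)]: print(n,world(p,u,v,z).round(4))
M=np.linalg.inv(p["camera_from_world"]);print(M[:3,3])
t=camera("top");b=cv2.resize(t["frame"][150:210,215:345,::-1],None,fx=6,fy=6,interpolation=cv2.INTER_CUBIC);cv2.imwrite('pics/c2.png',b)
E
```

```text
win front top [0.4875 0.1578 0.036 ]
win rear top [0.4881 0.1466 0.036 ]
tooth rear top [0.4881 0.146  0.022 ]
vis front tooth [0.4878 0.1522 0.022 ]
rear [0.4886 0.1369 0.036 ]
[0.48571823 0.20070453 0.15339041]
```

View pics/c2.png

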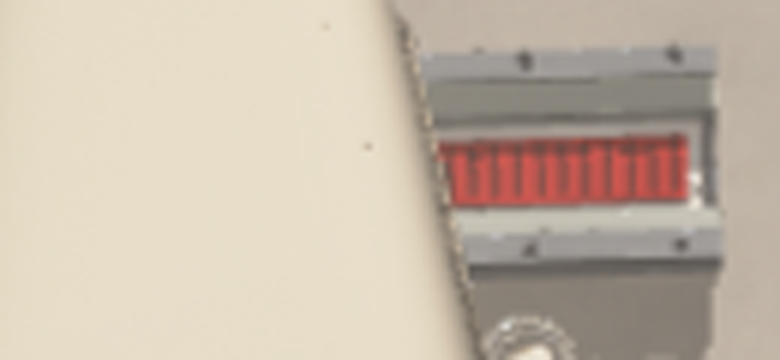

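Request:
play_rows(plan=[[0,0,1,0,0,0,1],[0,0,1,0,0,0,1],[0,0,1,0,0,0,1],[0,0,1,0,0,0,1],[0,0,0,0,0,0,1]])

```text
clock: 12.03
eef_pos: [0.4905, 0.1254, 0.012]
tool_rot: [0.486, 0.511, -0.486, 0.516]
ft_force: [0.8, -8.1, 10.2]
grip_width: -0.0002
```

Request:
play_rows(plan=[[0,0,1,0,0,0,1],[0,0,1,0,0,0,1],[0,0,0,0,0,0,1]])

```text
clock: 12.28
eef_pos: [0.4904, 0.1253, 0.012]
tool_rot: [0.486, 0.513, -0.485, 0.515]
ft_force: [0.4, -3.1, 11.2]
grip_width: -0.0002
```

Push released with the bar still down; now let it rise.

Request:
play_rows(plan=[[-1,0,0.3,0,0,0,1],[-2,0,0.3,0,0,0,1],[-2,0,0.3,0,0,0,1],[-2,0,0.3,0,0,0,1],[-2,0,0.3,0,0,0,1],[-3,0,0,0,0,0,1],[-4,0,0,0,0,0,1],[-6,0,0,0,0,0,1],[-10,0,0,0,0,0,1],[-15,0,0,0,0,0,1],[-20,0,0,0,0,0,1],[-20,0,0,0,0,0,1],[-20,0,10,0,0,0,1],[-10,0,25,0,0,0,1],[0,0,30,0,0,0,1],[0,0,30,0,0,0,1],[0,0,15,0,0,0,1],[0,0,5,0,0,0,1],[0,0,0,0,0,0,1]])

```text
clock: 13.87
eef_pos: [0.4952, 0.0087, 0.1279]
tool_rot: [0.486, 0.514, -0.486, 0.514]
ft_force: [-0.5, 0.5, 0.1]
grip_width: -0.0001
```

```bash
python3 look.py w5.png; python3 - <<'E'
from h import *
t=camera("scene");save(t,"s5.png")
for n in ["tooth","carrier","watch"]:
    for d in pinpoint(n,t)[:2]: print(n,np.round(d["centre"],4),round(d["confidence"],2))
E
```

```text
watch [ 0.3893 -0.0732  0.005 ] 0.64 [190 283]
14.1167 [0.4953 0.0108 0.1275] [ 0.3  0.4 -0.3] 1.5442817047966927e-05
[[-0.     0.998  0.06 ]
 [ 0.     0.06  -0.998]
 [-1.    -0.    -0.   ]]
tcp px [316 266]
carrier [0.4891 0.1797 0.0305] 0.6
carrier [ 0.3453 -0.3628 -0.0016] 0.45
watch [ 0.387  -0.0743 -0.0027] 0.49
watch [0.4851 0.19   0.0401] 0.47
```

View pics/w5.png

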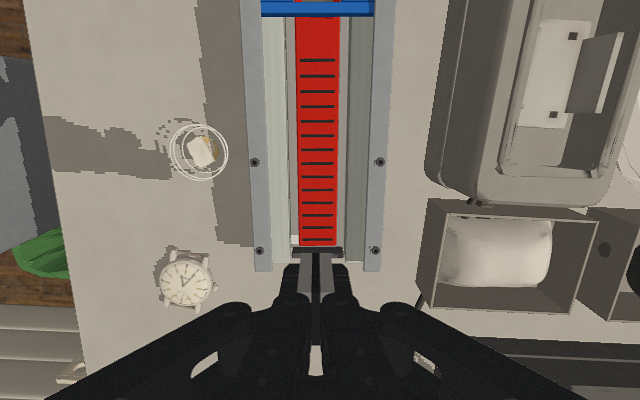

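Request:
play_rows(plan=[[0,0,-10,0,0,0,1],[0,0,-20,0,0,0,1],[0,0,-25,0,0,0,1],[0,0,-20,0,0,0,1],[0,0,-8,0,0,0,1],[0,0,0,0,0,0,1],[0,0,0,0,0,0,1]])

```text
clock: 14.9
eef_pos: [0.4905, 0.0929, 0.1275]
tool_rot: [0.485, 0.515, -0.485, 0.515]
ft_force: [-0.2, 0.3, 0.1]
grip_width: -0.0
```

```bash
python3 look.py w6.png; python3 - <<'E'
from h import *
p=camera("wrist")
for y in (.04,.06,.09,.11): 
    u,v=px(p,[.4938-.057*(y-.05)-.004,y,.022]); print(y,np.median([world(p,u+i,v+j) for i in(-4,0,4) for j in (-2,0,2)],0).round(4))
for y in (.145,.148,.150,.152,.154):
    u,v=px(p,[.4876,y,.032]); print(y,u,v,p["frame"][v,u],world(p,u,v).round(4))
E
```

```text
tooth [0.4923 0.1483 0.0309] 0.69 [323 132]
carrier [0.4885 0.1818 0.0251] 0.91 [320  81]
watch [0.4815 0.191  0.0367] 0.76 [310  63]
watch [0.4074 0.1697 0.003 ] 0.66 [210  93]
15.15 [0.4907 0.0917 0.1276] [ 0.1  0.4 -0.3] 0.00012034351652039454
[[-0.     0.998  0.057]
 [-0.     0.057 -0.998]
 [-1.    -0.     0.   ]]
tcp px [316 272]
0.04 [0.4886 0.1021 0.1452]
0.06 [0.4896 0.0597 0.0223]
0.09 [0.4872 0.0906 0.0223]
0.11 [0.4863 0.1097 0.0222]
0.145 315 135 [130  24  19] [0.4874 0.1441 0.0213]
0.148 316 131 [180 181 168] [0.4879 0.1477 0.0317]
0.15 316 128 [179 179 167] [0.4878 0.1497 0.0318]
0.152 316 125 [183 181 170] [0.4876 0.1517 0.0319]
0.154 316 122 [185 186 175] [0.4875 0.1536 0.0307]
```

View pics/w6.png

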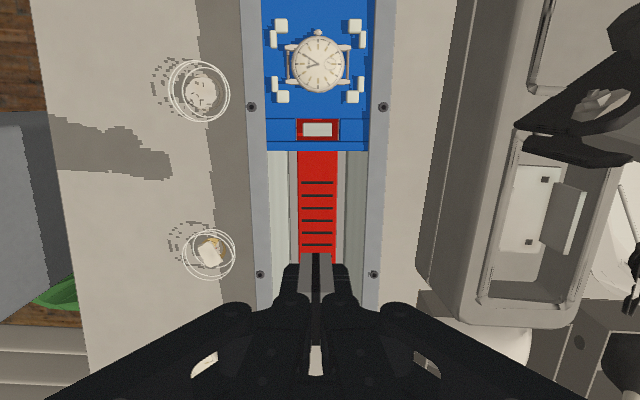

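```bash
python3 -c "
from h import *
job_done()"
```

```text
the job is handed in; nothing more can be done
```

The carrier is in its station and locked, and I handed the job in at about 15 s of the 38 s allowed.

**What I did:**
- I pressed the red bar fully down with the closed fingertips behind the carrier. It bottomed out at tip height 12 mm, with about 12 N on the tool.
- I pushed the carrier along with the bar held down until it stopped moving, with the force rising to about 19 N.
- I backed off the push with the bar still down, let the bar rise, and moved clear.

**Last checks:**
- **Bar:** it is back up, with its top at 22 mm.
- **Tooth:** its top is at 32 mm and it sits near the middle of the carrier's window.
- **Watch:** the smaller watch is still in its nest between the white corners.
- **Other things:** the two jars beside the slide stayed put in the pictures. I did not measure the other bystanders again, but the arm went nowhere near touching them.
- **Contact:** tool force is about zero, with the robot touching nothing.

**Not confirmed directly:**
- I did not see the carrier's front edge touch the rubber stop. I inferred contact from the force rise, the halt, and the tooth lying within about 1 mm of the window's centre.
- The carrier stopped about 3 mm further along than my first camera estimate, which is within that estimate's error.

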